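# Swap the lanterns on the charging dock

## Task

The green lantern on the charging dock is full and the orange one is flat: take the green one out and hang it by its handle on the empty hanger stand, then lift the orange one off its stand, set it into the dock's socket and let go, and press the dock's red button to start the charge. Handle them gently and upright (grip below 25 N a finger, no knock or set-down above 40 N), and leave the blue lantern and the other things on the table where they are.

Things in the scene. Friction and masses are not known exactly. Their poses are not given: they have to be found in the camera images.
- lantern_green: Green camping lantern, about 0.35 kg: base 100 mm diameter, 30 high; pale globe 82 diameter; cap 100 diameter, top 125 above the underside; stiff black handle: level grip bar 108 long (lantern's y), 14 wide (x), 16 high, centre 190 above the underside, legs 92 apart inside. Origin: centre of the underside. Starts in the dock, at any yaw.
- lantern_orange: Orange camping lantern, about 0.35 kg: base 100 mm diameter, 30 high; pale globe 82 diameter; cap 100 diameter, top 125 above the underside; stiff black handle: level grip bar 108 long (lantern's y), 14 wide (x), 16 high, centre 190 above the underside, legs 92 apart inside. Origin: centre of the underside. Starts hung on a stand.
- lantern_green_bar (a point): centre of the green lantern's grip bar (axes as the lantern)
- lantern_orange_bar (a point): centre of the orange lantern's grip bar (axes as the lantern)
- stand_free_seat (a point): Empty stand. Point 239 mm above the table where the underside of a hung bar's middle lies, between two level prongs (8 mm thick, at y -30 and +30) along x: steel post at +x, 85 mm behind; free ends at -x turn up, 28 to 40 mm in front, to 14 mm above this point. Bar lies along y; lantern's underside hangs 182 below. Lift 20 to 45 over the ends, off to -x; reverse to hang.
- stand_full_seat (a point): Orange lantern's stand. Point 239 mm above the table where the underside of a hung bar's middle lies, between two level prongs (8 mm thick, at y -30 and +30) along x: steel post at +x, 85 mm behind; free ends at -x turn up, 28 to 40 mm in front, to 14 mm above this point. Bar lies along y; lantern's underside hangs 182 below. Lift 20 to 45 over the ends, off to -x; reverse to hang.
- dock: fixed grey charging dock, 140 mm (x) by 270 mm (y) by 20 mm, origin centre of its underside; round black socket centred at y = -65 mm, push button at y = +85 mm.
- dock_socket (a point): centre of the socket's floor, 22 mm above the table, z up, axes as the dock. The socket's steep lip widens from 112 mm inner diameter at the floor to 121 mm at its top 12 mm above this point; a lantern stands on the floor inside it with its origin at this point, any yaw.
- charge_button_top (a point): centre of the top of the red push button (36 mm diameter), 150 mm from the socket's centre; pressed straight down
- charge_button (a joint): travel of the button in m: 0 released, 0.006 fully down; a spring needs about 5 N for full travel; it counts as pressed from 0.0045
- lantern_blue: blue lantern, same shape as the others, standing on the table. A bystander: leave it alone. Origin: centre of its underside.
- bottle_dark: closed dark drink bottle with a red label, 84 mm diameter, 230 mm tall, standing. A bystander: leave it alone. Origin: centre of its underside.
- bottle_yellow: closed yellow drink bottle, 72 mm diameter, 200 mm tall, standing. A bystander: leave it alone. Origin: centre of its underside.
- cup_stack: stack of white paper cups, 78 mm diameter, 115 mm tall, standing. A bystander: leave it alone. Origin: centre of its underside.
- whisk: flat white whisk lying on the table, 225 mm long, 60 mm wide, 12 mm high; origin where handle meets loops, x towards the loops. A bystander: leave it alone.
- tape_roll: brown roll of tape lying flat, 96 mm diameter, 24 mm high. A bystander: leave it alone. Origin: centre of its underside.
- bowl: white bowl, 124 mm diameter, 50 mm high. A bystander: leave it alone. Origin: centre of its underside.
- stand_free: fixed stand (wooden foot 120 wide, 14 high, from 60 mm in front to 130 behind the origin; steel post 244 mm high with two prongs): the empty hanger stand, origin on the table 239 mm under its seat point; left or right by chance
- stand_full: the occupied hanger stand, origin on the table 239 mm under its seat point

How it is judged:
By the outcome, as a careful person would: the job done as asked, in the order asked, and still so for the second after the job is handed in, with the robot touching nothing.
It also fails if it takes over 70 s, if anything falls off the work surface, if the arm or the gripper's body presses on something with over 40 N, if the wrist force passes 120 N, or if a joint passes its speed limit or range.

## Robot

A 7-joint arm with a two-finger parallel gripper is mounted at the origin on the work surface. World frame = base frame: x ahead of the robot, y to its left, z up, the work surface at z = 0. Lengths are in m, angles in degrees, forces in N, time in s.
With the tool pointing down it reaches from about 0.425 to 0.875 m from the base axis. Payload 4.7 kg.
Tool frame: the origin (TCP) lies at the centre of the arm's flange, where the gripper is bolted on; the fingertips stand 182 mm ahead of it and the grasp point (between the pads) lies 164 mm ahead of it (env.grip_depth is the distance from the TCP to the grasp point, in m); z points along the fingers, y is the line along which they close (so a half turn about z gives the same grasp; the last joint's range is limited). The gripper opens to 87 mm and grips with 3 to 60 N. Pads are 19 mm wide; open, the fingers measure 117 mm over their backs; the gripper's body (75 mm by 190 mm) begins 51 mm behind the grasp point.
Start: joints at [-68.119, 18.392, -4.016, 83.108, 1.295, 78.541, -3.26], TCP at [0.234, 0.607, 0.405] pointing down, gripper open.
Joint ranges: [-163.93, 163.93], [-17.29, 119.83], [-79.2, 71.16], [3.27, 140.29], [-89.18, 269.18], [5.43, 117.66], [-154.24, 154.24]. Speed limits (degrees/s): [147.25, 147.25, 180, 180, 180, 180, 180].

## Interface

Orientations are given as [roll, pitch, yaw] about the fixed x, y, z axes, in that order (R = Rz(yaw) Ry(pitch) Rx(roll)).
In Python, from cell import env gives the robot as it stands. The module is installed in compiled form; this text tells all that it offers.
- The arm moves only by the tool send_rows, never from a script. Its arguments are lists of equal length, an entry for each row: "xyz": the shift along the tool's x, y, z in m, a list of three; "rotation": the turn, a rotation vector about the tool's x, y, z in rad, a list of three; "jaw": the opening, from 0 (shut) to 1 (fully open). A call has 1 to 20 rows; each row shifts and turns the commanded pose from where the row before left it, along the tool's axes as they then stand; what a row does not reach is not made up. A row lasts 1/10 s, in which the tool goes at most 50 mm and 8.59 degrees, less where a joint would pass 70% of its speed; a pose out of reach is approached as far as the arm can. A call is refused whole if a number of a shift passes 0.05 or a number of a turn 0.15, either way. A call with a gripper value outside its range is refused whole. The fingers move at their own pace and stop on an object; "newtons" is the grip in N (left out, the last holds). Time passes only in rows, so rows that do not move let the fingers close. It gives the time, the measured TCP pose, the force, the opening and the grip force at its end, in the units of the state.
- env.get_obs(): the state, without advancing time (a new reading comes with each control period).
- env.read_camera(name): name is "scene" or "side" or "wrist"; returns a dict with "image" (400x640x3 uint8, blue, green, red), "fx", "fy", "cx", "cy" (pixels), "R" (3x3) and "t" (3): a world point X has camera coordinates R X + t. Camera axes: x right, y down, z forward; pixel columns grow to the right and rows downward; lengths in m; the calibration is good to about 2 mm. The wrist camera is an equidistant fisheye: a pixel r from the principal point sees the ray r / f radians off the axis. A picture is of the moment at which its call begins. There is no depth.
- env.sign_off(): hands the job in; it is judged then, once.
The state is a dict: "time_s": time; "qpos": joint angles; "joint_velocities": joint speeds; "effort": joint torques, N m; "tool_pos": TCP position; "tool_rot": TCP orientation; "force": force on the tool from outside, world axes, zero at the start; "wrist_torque": the same for the moment, N m; "grip_width": finger opening in m; "grasp_force": force on a finger pad.
Only numpy, scipy, OpenCV 4.12 (cv2) and the standard library are available. Lean on these libraries where they do the work, as an engineer would, in place of code of your own. Each camera call takes 0.05 s, during which the arm holds its last target. There are 200 camera calls.

## Working session

There is one attempt and no reset: what is moved stays moved. The work goes in short steps, Python scripts to look and compute and a tool call to move; the robot and the scene stay as the last step left them, time stands still between calls to the robot, and variables do not carry over. Pictures are saved under pics/ and viewed, at most 10 in all, crops included, and the job is handed in when it is done.

Besides the shell and the picture viewer there is one more tool, called after "Emit:" in YAML: its name, and indented under it one key for each argument. send_rows: Moves the arm, as the interface text tells. Its arguments: {"type":"object","properties":{"xyz":{"type":"array"},"rotation":{"type":"array"},"jaw":{"type":"array"},"newtons":{"type":"number"}},"required":["xyz","rotation","jaw"]}

```bash
mkdir -p pics
python3 - <<'E'
from cell import env
import cv2,numpy as np,pickle
o=env.get_obs(); print({k:np.round(v,3) for k,v in o.items()}, env.grip_depth)
d={}
for n in ["scene","side","wrist"]:
    c=env.read_camera(n); d[n]=c; cv2.imwrite(f"pics/{n}0.png",c["image"])
    print(n,[round(c[k],1) for k in("fx","fy","cx","cy")],np.round(c["R"],3).tolist(),np.round(c["t"],3))
pickle.dump(d,open("cams0.pkl","wb"))
E
```

```text
{'time_s': np.float64(0.0), 'qpos': array([-68.121,  18.439,  -4.014,  83.174,   1.296,  78.539,  -3.26 ]), 'joint_velocities': array([ 0.025, -0.022, -0.012, -0.063, -0.003,  0.152,  0.008]), 'effort': array([ 1.0000e-03, -4.9131e+01, -4.0400e-01, -3.1253e+01, -6.4000e-02,
        4.4000e-02,  0.0000e+00]), 'tool_pos': array([0.234, 0.606, 0.404]), 'tool_rot': array([-1.79893e+02,  7.00000e-03,  1.58929e+02]), 'force': array([ 0.37 ,  0.27 , -1.302]), 'wrist_torque': array([-0.021,  0.002,  0.003]), 'grasp_force': np.float64(0.0), 'grip_width': np.float64(0.087)} 0.1635
scene [380.8, 380.8, 311.6, 201.6] [[-0.201, 0.98, 0.001], [0.717, 0.147, -0.681], [-0.667, -0.136, -0.732]] [ 0.119 -0.287  1.755]
side [499.2, 499.2, 317.3, 201.9] [[-0.978, -0.207, -0.01], [-0.132, 0.659, -0.74], [0.16, -0.723, -0.672]] [0.539 0.201 1.666]
wrist [309.7, 309.7, 320.6, 200.8] [[0.36, 0.933, -0.002], [0.894, -0.344, 0.288], [0.268, -0.106, -0.958]] [-0.649 -0.035  0.393]
```

View pics/scene0.png

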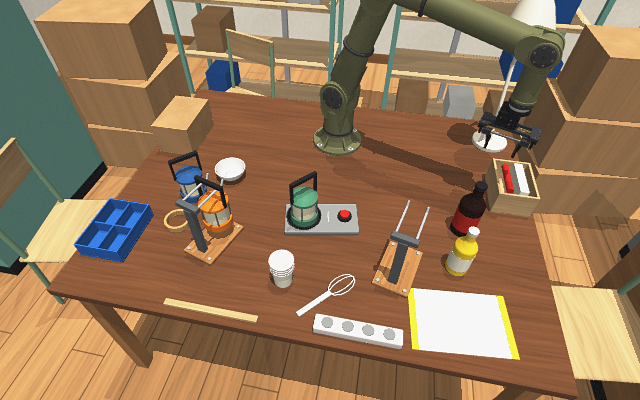

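View pics/side0.png

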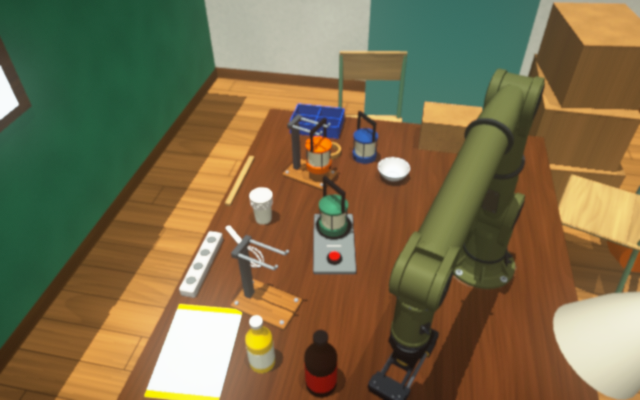

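The scene view shows the green lantern in the dock (~303,205) and the red button (~344,214). The orange lantern is on the left stand (~215,210), the free stand is at (~400,245), and the blue lantern is next to the orange one. Next I'll enlarge both views to read off pixels.

Run:
```python
import cv2
a=cv2.imread("pics/scene0.png")[145:300,160:440]; b=cv2.imread("pics/side0.png")[95:335,220:420]
a=cv2.resize(a,None,fx=2.857,fy=2.857,interpolation=cv2.INTER_CUBIC); print(a.shape)
b=cv2.resize(b,None,fx=2.5,fy=2.5,interpolation=cv2.INTER_CUBIC)
cv2.imwrite("pics/scene0c.png",a);cv2.imwrite("pics/side0c.png",b)
```

```text
(443, 800, 3)
```

View pics/scene0c.png

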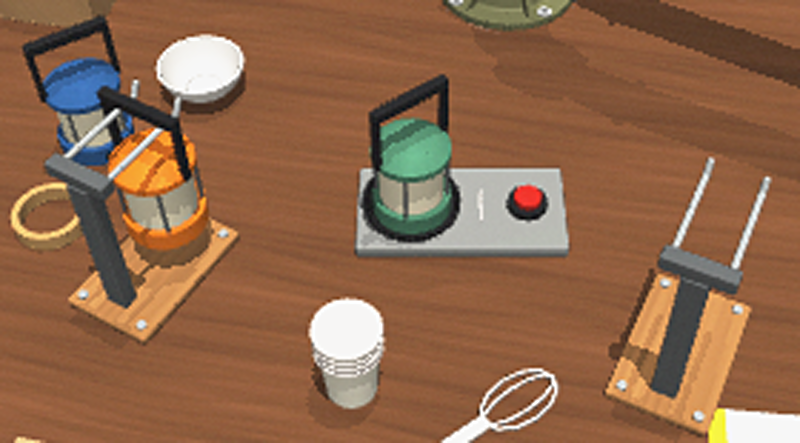

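View pics/side0c.png

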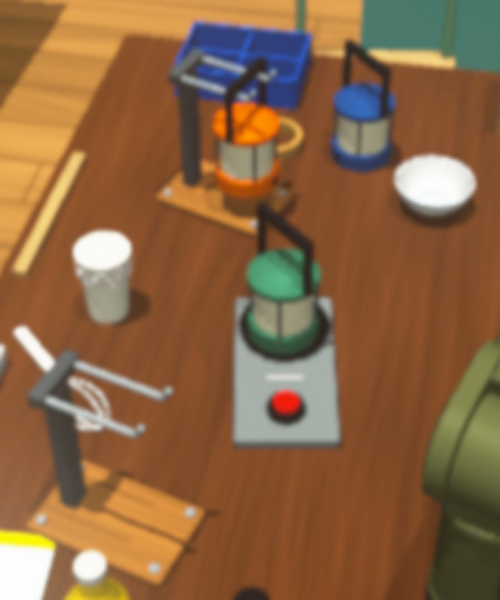

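```bash
cat > h.py <<'E'
import numpy as np,cv2,pickle
def ray(c,uv,fish=False):
    x=(uv[0]-c["cx"])/c["fx"]; y=(uv[1]-c["cy"])/c["fy"]
    if fish:
        r=np.hypot(x,y); s=np.sin(r)/r if r>1e-9 else 1; d=np.array([x*s,y*s,np.cos(r)])
    else: d=np.array([x,y,1.]); d/=np.linalg.norm(d)
    R=np.array(c["R"]); return -R.T@np.array(c["t"]), R.T@d
def tri(rs):
    A=np.zeros((3,3));b=np.zeros(3)
    for o,d in rs:
        P=np.eye(3)-np.outer(d,d);A+=P;b+=P@o
    X=np.linalg.solve(A,b); e=[np.linalg.norm((np.eye(3)-np.outer(d,d))@(X-o)) for o,d in rs]
    return X,max(e)
def atz(r,z): o,d=r; return o+d*(z-o[2])/d[2]
def proj(c,X,fish=False):
    p=np.array(c["R"])@X+np.array(c["t"])
    if fish:
        th=np.arctan2(np.hypot(p[0],p[1]),p[2]);n=p[:2]/np.hypot(p[0],p[1]);return np.array([c["cx"],c["cy"]])+n*th*c["fx"]
    return np.array([c["cx"]+c["fx"]*p[0]/p[2],c["cy"]+c["fy"]*p[1]/p[2]])
E
python3 - <<'E'
from h import *
d=pickle.load(open("cams0.pkl","rb"))
S=lambda u,v: ray(d["scene"],(160-.5+u/2.857,145-.5+v/2.857)); T=lambda u,v: ray(d["side"],(220-.5+u/2.5,95-.5+v/2.5))
pts=dict(gA=((373,115),(262,210)),gB=((446,82),(309,246)),oA=((103,95),(265,66)),oB=((182,130),(230,98)),
 fA=((711,160),(168,392)),fB=((767,180),(139,431)),fRA=((678,246),(75,362)),fRB=((737,268),(45,398)),
 sA=((135,84),(272,73)),sB=((178,100),(250,95)),btn=((529,197),(286,402)),
 d1=((361,170),(331,299)),d2=((560,170),(340,443)),d3=((568,248),(234,443)),d4=((357,248),(236,298)),
 boltA=((664,283),(None)),)
for k,(a,b) in pts.items():
    if b: X,e=tri([S(*a),T(*b)]); print(k,np.round(X,3),round(e,4))
for uv in [(664,283),(737,310),(622,386),(698,416)]: print("fbolt",np.round(atz(S(*uv),.015),3))
for uv in [(223,234),(83,294),(141,324)]: print("obolt",np.round(atz(S(*uv),.015),3))
for uv in [(190,512),(155,564),(40,520)]: print("fbolt side",np.round(atz(T(*uv),.015),3))
E
```

```text
gA [ 0.541 -0.082  0.21 ] 0.0019
gB [ 0.468 -0.013  0.213] 0.0024
oA [ 0.598 -0.382  0.237] 0.0011
oB [ 0.631 -0.277  0.241] 0.0036
fA [0.572 0.295 0.248] 0.0008
fB [0.588 0.354 0.247] 0.0014
fRA [0.69  0.267 0.242] 0.0002
fRB [0.706 0.325 0.241] 0.0001
sA [ 0.581 -0.349  0.247] 0.0001
sB [ 0.6   -0.289  0.248] 0.0024
btn [0.474 0.099 0.036] 0.0008
d1 [ 0.45  -0.131  0.013] 0.0014
d2 [0.396 0.132 0.011] 0.0002
d3 [0.53  0.16  0.013] 0.0013
d4 [ 0.586 -0.101  0.018] 0.0008
fbolt [0.562 0.28  0.015]
fbolt [0.584 0.369 0.015]
fbolt [0.717 0.242 0.015]
fbolt [0.738 0.328 0.015]
obolt [ 0.597 -0.274  0.015]
obolt [ 0.72  -0.409  0.015]
obolt [ 0.747 -0.323  0.015]
fbolt side [0.56  0.281 0.015]
fbolt side [0.583 0.363 0.015]
fbolt side [0.738 0.33  0.015]
```

Emit:
send_rows:
  xyz:
    - [0,0,-0.025]
    - [0,0,-0.025]
    - [0,0,-0.026]
    - [-0.0403,-0.018,0]
    - [-0.0403,-0.018,0]
    - [-0.0403,-0.018,0]
    - [-0.0403,-0.018,0]
    - [-0.0403,-0.018,0]
    - [-0.0403,-0.018,0]
    - [-0.0403,-0.018,0]
    - [-0.0403,-0.018,0]
    - [-0.0403,-0.018,0]
    - [-0.0403,-0.018,0]
    - [-0.0403,-0.018,0]
    - [-0.0403,-0.018,0]
    - [-0.0403,-0.018,0]
    - [-0.0403,-0.018,0]
    - [-0.0403,-0.018,0]
    - [-0.0403,-0.018,0]
  rotation:
    - [0,0,0.13]
    - [0,0,0.13]
    - [0,0,0.13]
    - [0,0,0]
    - [0,0,0]
    - [0,0,0]
    - [0,0,0]
    - [0,0,0]
    - [0,0,0]
    - [0,0,0]
    - [0,0,0]
    - [0,0,0]
    - [0,0,0]
    - [0,0,0]
    - [0,0,0]
    - [0,0,0]
    - [0,0,0]
    - [0,0,0]
    - [0,0,0]
  jaw: [1,1,1,1,1,1,1,1,1,1,1,1,1,1,1,1,1,1,1]

```text
time_s: 2.05
tool_pos: [0.5043, -0.0477, 0.4808]
tool_rot: [180.0, -0.0, 136.6]
force: [0.7, 0.6, -0.5]
grip_width: 0.0871
grasp_force: 0.0
```

Run:
```python
from cell import env
from h import *
c=env.read_camera("wrist"); pickle.dump(c,open("w1.pkl","wb")); cv2.imwrite("pics/w1.png",c["image"])
o=env.get_obs(); print(o["time_s"],o["tool_pos"],o["tool_rot"],o["force"]); print(-np.array(c["R"]).T@c["t"],np.round(c["R"],3).tolist())
for n,X in dict(bar=[.5045,-.0475,.22],A=[.541,-.082,.22],B=[.468,-.013,.22],btn=[.474,.099,.035],seat=[.614,.315,.239],oseat=[.623,-.329,.239]).items(): print(n,proj(c,np.array(X),True).round())
```

```text
2.1 [ 0.50537607 -0.05547192  0.48104394] [-179.89585491    0.32675535  136.02728786] [ 1.15830432 -5.80718119  0.68801129]
[0.4462203  0.00664309 0.46178936] [[0.688, 0.726, 0.001], [0.695, -0.659, 0.288], [0.21, -0.197, -0.958]]
bar [321. 209.]
A [321. 263.]
B [321. 148.]
btn [383.  81.]
seat [633.  62.]
oseat [225. 418.]
```

View pics/w1.png

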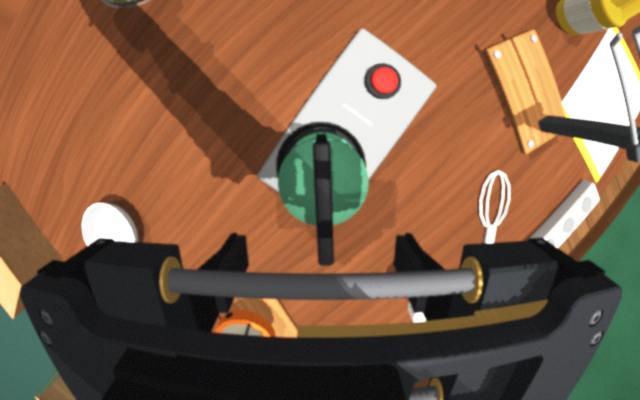

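The wrist view shows the green grip bar running from about (321,138) to (326,262), between the open fingers. The button is at (383,81), exactly where predicted.

Run:
```python
from h import *
c=pickle.load(open("w1.pkl","rb"));d=pickle.load(open("cams0.pkl","rb"))
S=lambda u,v: ray(d["scene"],(160-.5+u/2.857,145-.5+v/2.857)); T=lambda u,v: ray(d["side"],(220-.5+u/2.5,95-.5+v/2.5))
W=lambda *uv: ray(c,uv,True)
A,B=atz(W(326,263),.22),atz(W(321,137),.22); print(A,B,(A+B)/2,np.linalg.norm(A-B),np.degrees(np.arctan2(*(B-A)[1::-1])))
print(tri([W(326,263),S(373,113),T(262,208)]),tri([W(321,137),S(446,80),T(309,244)]),tri([W(383,81),S(529,197),T(286,402)]))
```

```text
[ 0.54401084 -0.07909489  0.22      ] [ 0.46178212 -0.00735355  0.22      ] [ 0.50289648 -0.04322422  0.22      ] 0.10912552815322889 138.89657481492756
(array([ 0.54339506, -0.08059592,  0.21503949]), np.float64(0.0029277138170899367)) (array([ 0.46576395, -0.01073921,  0.21572022]), np.float64(0.00483823215856212)) (array([0.47419845, 0.09883497, 0.03571027]), np.float64(0.0011850755740015647))
```

Emit:
send_rows:
  xyz:
    - [0.0024,0.0003,0.01]
    - [0,0,0.02]
    - [0,0,0.02]
    - [0,0,0.02]
    - [0,0,0.02]
    - [0,0,0.01]
    - [0,0,0.0055]
    - [0,0,0]
    - [0,0,0]
    - [0,0,0]
  rotation:
    - [0,0,-0.037]
    - [0,0,0]
    - [0,0,0]
    - [0,0,0]
    - [0,0,0]
    - [0,0,0]
    - [0,0,0]
    - [0,0,0]
    - [0,0,0]
    - [0,0,0]
  jaw: [0.6,0.6,0.6,0.6,0.6,0.6,0.6,0.6,0.6,0.6]
  newtons: 15

```text
time_s: 3.1
tool_pos: [0.503, -0.044, 0.3762]
tool_rot: [179.9, 0.1, 138.7]
force: [-0.4, -0.3, 0.8]
grip_width: 0.0525
grasp_force: 0.0
```

Emit:
send_rows:
  xyz:
    - [0,0,0]
    - [0,0,0]
    - [0,0,0]
    - [0,0,0]
    - [0,0,0]
    - [0,0,0]
    - [0,0,0]
    - [0,0,0]
  rotation:
    - [0,0,0]
    - [0,0,0]
    - [0,0,0]
    - [0,0,0]
    - [0,0,0]
    - [0,0,0]
    - [0,0,0]
    - [0,0,0]
  jaw: [0.4,0.3,0.2,0.1,0.1,0.1,0.1,0.1]
  newtons: 15

```text
time_s: 3.9
tool_pos: [0.5027, -0.0438, 0.3753]
tool_rot: [180.0, 0.0, 138.7]
force: [1.2, 1.0, 0.2]
grip_width: 0.0139
grasp_force: 15.0
```

Run:
```python
from h import *
d=pickle.load(open("cams0.pkl","rb"))
S=lambda u,v: ray(d["scene"],(u,v)); T=lambda u,v: ray(d["side"],(u,v))
print(atz(S(480,186),.23),atz(S(472,232),.2),atz(T(320,338),.23),atz(T(256,322),.2),atz(S(281,255),.115))
```

```text
[0.44228992 0.52033785 0.23      ] [0.61542771 0.49110951 0.2       ] [0.42913843 0.53384601 0.23      ] [0.60149787 0.50233006 0.2       ] [ 0.75292226 -0.06356135  0.115     ]
```

Emit:
send_rows:
  xyz:
    - [0,0,-0.004]
    - [0,0,-0.01]
    - [0,0,-0.015]
    - [0,0,-0.015]
    - [0,0,-0.015]
    - [0,0,-0.0085]
    - [0,0,0]
    - [0,0,0]
    - [0,0,0]
    - [0,0,0]
    - [0,0,0]
    - [0,0,0]
    - [0,0,0]
    - [0,0,0]
    - [0,0,0]
  rotation:
    - [0,0,0]
    - [0,0,0]
    - [0,0,0]
    - [0,0,0]
    - [0,0,0]
    - [0,0,0.05]
    - [0,0,0.1]
    - [0,0,0.144]
    - [0,0,0.144]
    - [0,0,0.144]
    - [0,0,0.144]
    - [0,0,0.144]
    - [0,0,0.124]
    - [0,0,0.07]
    - [0,0,0.03]
  jaw: [0.1,0.1,0.1,0.1,0.1,0.1,0.1,0.1,0.1,0.1,0.1,0.1,0.1,0.1,0.1]

```text
time_s: 5.4
tool_pos: [0.5024, -0.0441, 0.4429]
tool_rot: [-180.0, 0.0, 75.9]
force: [0.6, 0.9, -3.9]
grip_width: 0.0136
grasp_force: 15.0
```

Emit:
send_rows:
  xyz:
    - [0.0113,-0.0024,0]
    - [0.0225,-0.0047,0]
    - [0.0338,-0.0071,0]
    - [0.04,-0.0084,0]
    - [0.04,-0.0084,0]
    - [0.04,-0.0084,0]
    - [0.04,-0.0084,0]
    - [0.04,-0.0084,0]
    - [0.04,-0.0084,0]
    - [0.0338,-0.0071,0]
    - [0.0225,-0.0047,0]
    - [0.0113,-0.0024,0]
    - [0,0,0]
    - [0,0,0]
  rotation:
    - [0,0,0]
    - [0,0,0]
    - [0,0,0]
    - [0,0,0]
    - [0,0,0]
    - [0,0,0]
    - [0,0,0]
    - [0,0,0]
    - [0,0,0]
    - [0,0,0]
    - [0,0,0]
    - [0,0,0]
    - [0,0,0]
    - [0,0,0]
  jaw: [0.1,0.1,0.1,0.1,0.1,0.1,0.1,0.1,0.1,0.1,0.1,0.1,0.1,0.1]

```text
time_s: 6.8
tool_pos: [0.5171, 0.3378, 0.4426]
tool_rot: [180.0, 0.1, 76.0]
force: [0.1, -0.1, -4.3]
grip_width: 0.0134
grasp_force: 15.0
```

Run:
```python
from cell import env
from h import *
c=env.read_camera("wrist"); pickle.dump(c,open("w2.pkl","wb")); cv2.imwrite("pics/w2.png",c["image"])
o=env.get_obs(); print(o["time_s"],o["tool_pos"],o["tool_rot"],o["force"])
a=np.radians(-14)
for x,y,z in [(-.034,.03,.25),(-.034,-.03,.25),(0,0,.239),(.085,.03,.239)]:
  print(x,y,proj(c,np.array([.614+x*np.cos(a)-y*np.sin(a),.315+x*np.sin(a)+y*np.cos(a),z]),True).round())
```

```text
6.85 [0.51736258 0.33716385 0.44287336] [1.79969079e+02 7.60081054e-02 7.58896502e+01] [ 0.24146413 -0.19437062 -4.41587153]
-0.034 0.03 [430. 193.]
-0.034 -0.03 [419. 279.]
0 0 [464. 231.]
0.085 0.03 [559. 190.]
```

View pics/w2.png

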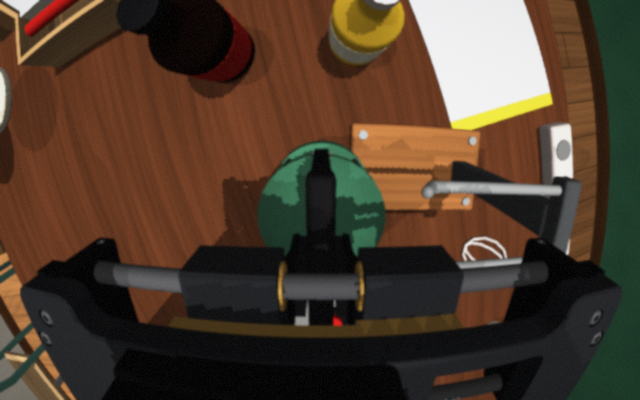

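The wrist view shows the lantern upright under the gripper. The near prong tip is at (430,189) and its root at (562,189), about 3 mm further towards +y than I predicted, so the seat is at about (0.615, 0.318). I'll move in over the prongs and lower.

Emit:
send_rows:
  xyz:
    - [0.002,0.008,0]
    - [0.0023,0.015,0]
    - [0,0.02,0]
    - [0,0.02,0]
    - [0,0.015,0]
    - [0,0.012,0]
    - [0,0.006,0]
    - [0,0.004,0]
    - [0,0,0]
    - [0,0,0]
    - [0,0,0.006]
    - [0,0,0.008]
    - [0,0,0.006]
    - [0,0,0.004]
    - [0,0,0.003]
    - [0,0,0]
    - [0,0,0]
  rotation:
    - [0,0,0]
    - [0,0,0]
    - [0,0,0]
    - [0,0,0]
    - [0,0,0]
    - [0,0,0]
    - [0,0,0]
    - [0,0,0]
    - [0,0,0]
    - [0,0,0]
    - [0,0,0]
    - [0,0,0]
    - [0,0,0]
    - [0,0,0]
    - [0,0,0]
    - [0,0,0]
    - [0,0,0]
  jaw: [0.1,0.1,0.1,0.1,0.1,0.1,0.1,0.1,0.1,0.1,0.1,0.1,0.1,0.1,0.1,0.1,0.1]

```text
time_s: 8.55
tool_pos: [0.6149, 0.3192, 0.4159]
tool_rot: [180.0, -0.0, 76.0]
force: [0.1, -0.3, -4.3]
grip_width: 0.0135
grasp_force: 15.0
```

Run:
```python
from cell import env
from h import *
o=env.get_obs(); print(o["tool_pos"],o["force"])
a=cv2.resize(env.read_camera("scene")["image"][150:300,340:500],None,fx=3.5,fy=3.5,interpolation=cv2.INTER_CUBIC)
cv2.imwrite("pics/s2.png",a)
```

```text
[0.61490526 0.31918355 0.41593798] [ 0.11655441 -0.32910486 -4.31924394]
```

View pics/s2.png

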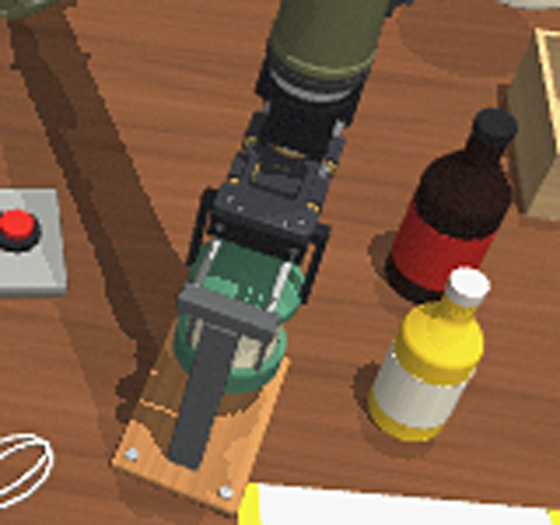

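The scene crop shows both prongs passing between the handle legs. I'll lower the last few mm.

Emit:
send_rows:
  xyz:
    - [0,0,0.002]
    - [0,0,0.002]
    - [0,0,0.0015]
    - [0,0,0.001]
    - [0,0,0]
    - [0,0,0]
  rotation:
    - [0,0,0]
    - [0,0,0]
    - [0,0,0]
    - [0,0,0]
    - [0,0,0]
    - [0,0,0]
  jaw: [0.1,0.1,0.1,0.1,0.1,0.1]

```text
time_s: 9.2
tool_pos: [0.6148, 0.3191, 0.4102]
tool_rot: [180.0, -0.0, 76.0]
force: [-1.0, -0.3, 2.0]
grip_width: 0.014
grasp_force: 15.0
```

Emit:
send_rows:
  xyz:
    - [0,0,0]
    - [0,0,0]
    - [0,0,0]
    - [0,0,0]
    - [0,0,0]
    - [0,0,0]
    - [0,0,-0.005]
    - [0,0,-0.01]
    - [0,0,-0.02]
    - [0,0,-0.025]
    - [0,0,-0.02]
  rotation:
    - [0,0,0]
    - [0,0,0]
    - [0,0,0]
    - [0,0,0]
    - [0,0,0]
    - [0,0,0]
    - [0,0,0]
    - [0,0,0]
    - [0,0,0]
    - [0,0,0]
    - [0,0,0]
  jaw: [0.2,0.25,0.3,0.4,0.4,0.4,0.4,0.4,0.4,0.4,0.4]

```text
time_s: 10.3
tool_pos: [0.6149, 0.3191, 0.4919]
tool_rot: [179.9, -0.1, 76.0]
force: [0.4, 0.0, 0.4]
grip_width: 0.0349
grasp_force: 0.0
```

Emit:
send_rows:
  xyz:
    - [-0.021,0.0053,0]
    - [-0.021,0.0053,0]
    - [-0.042,0.0105,0]
    - [-0.042,0.0105,0]
    - [-0.042,0.0105,0]
    - [-0.042,0.0105,0]
    - [-0.042,0.0105,0]
    - [-0.042,0.0105,0]
    - [-0.042,0.0105,0]
    - [-0.042,0.0105,0]
    - [-0.042,0.0105,0]
    - [-0.042,0.0105,0]
    - [-0.042,0.0105,0]
    - [-0.042,0.0105,0]
    - [-0.042,0.0105,0]
    - [-0.021,0.0053,0]
    - [-0.021,0.0053,0]
    - [0,0,0]
    - [0,0,0]
    - [0,0,0]
  rotation:
    - [0,0,0]
    - [0,0,0]
    - [0,0,0]
    - [0,0,0]
    - [0,0,0]
    - [0,0,0]
    - [0,0,0]
    - [0,0,0]
    - [0,0,0]
    - [0,0,0]
    - [0,0,0]
    - [0,0,0]
    - [0,0,0]
    - [0,0,0]
    - [0,0,0]
    - [0,0,0]
    - [0,0,0]
    - [0,0,0.061]
    - [0,0,0]
    - [0,0,0]
  jaw: [0.5,0.5,0.5,0.5,0.5,0.5,0.5,0.5,0.5,0.5,0.5,0.5,0.5,0.5,0.5,0.5,0.5,0.5,0.5,0.5]

```text
time_s: 12.3
tool_pos: [0.6146, -0.3311, 0.4886]
tool_rot: [-179.9, -0.0, 72.5]
force: [0.1, -0.5, -0.8]
grip_width: 0.0433
grasp_force: 0.0
```

Run:
```python
from cell import env
from h import *
c=env.read_camera("wrist"); pickle.dump(c,open("w3.pkl","wb")); cv2.imwrite("pics/w3.png",c["image"])
o=env.get_obs(); print(o["time_s"],o["tool_pos"],o["tool_rot"],o["force"])
for X in [(.6145,-.3295,.255),(.598,-.382,.255),(.631,-.277,.255),(.581,-.349,.253),(.6,-.289,.253)]: print(X,proj(c,np.array(X),True).round())
s=env.read_camera("scene"); pickle.dump(s,open("s3.pkl","wb"));cv2.imwrite("pics/s3.png",s["image"])
```

```text
12.35 [ 0.61506544 -0.33042626  0.48886203] [-1.79954046e+02 -3.72483041e-02  7.25715413e+01] [0.96899283 0.52405057 0.91681148]
(0.6145, -0.3295, 0.255) [321. 218.]
(0.598, -0.382, 0.255) [321. 282.]
(0.631, -0.277, 0.255) [321. 143.]
(0.581, -0.349, 0.253) [287. 251.]
(0.6, -0.289, 0.253) [285. 172.]
```

View pics/w3.png

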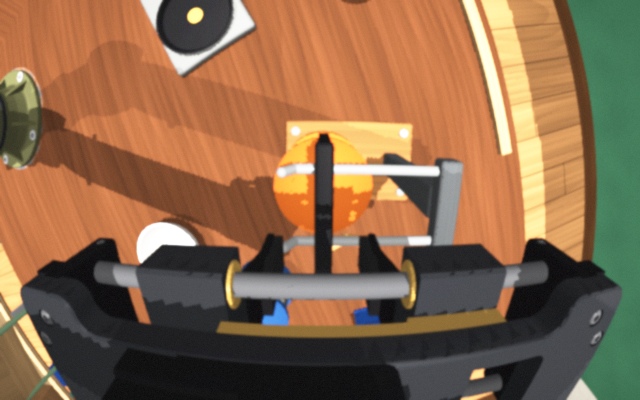

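View pics/s3.png

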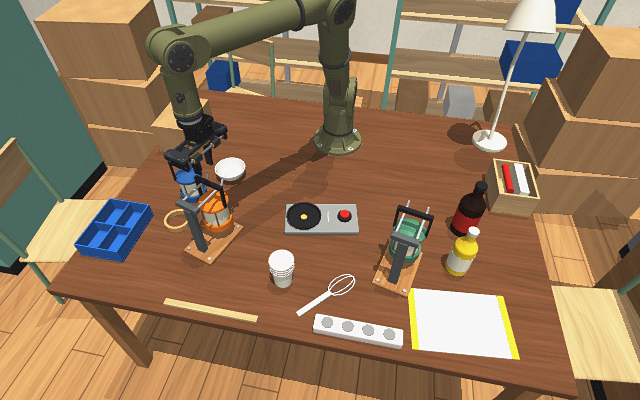

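The wrist view shows the orange bar along column 324, with its far end at row ~132. Green hangs properly on its stand in the scene view. The empty socket's centre dot is at wrist (195,15) and scene (303,216).

Run:
```python
from h import *
c=pickle.load(open("w3.pkl","rb"));s=pickle.load(open("s3.pkl","rb"))
W=lambda *uv: ray(c,uv,True)
def cen(im,box):
    x0,y0,x1,y1=box;p=im[y0:y1,x0:x1].astype(int);m=(p[...,2]>150)&(p[...,1]>120)&(p[...,0]<120);yy,xx=np.nonzero(m);return xx.mean()+x0,yy.mean()+y0,m.sum()
a=cen(c["image"],(170,5,220,30));b=cen(s["image"],(292,206,315,228));print(a,b)
print(tri([W(*a[:2]),ray(s,b[:2])]),atz(W(*a[:2]),.022),atz(ray(s,b[:2]),.022))
F,N=atz(W(324,132),.255),atz(W(324,270),.255);print(F,N); u=(N-F)/np.linalg.norm(N-F);print("yaw",np.degrees(np.arctan2(-u[1],-u[0])),"ctr",F+.054*u)
r=c["image"]; 
for row in (145,155,190,200,215,225): 
    g=r[row,300:345].max(1); print(row,[i+300 for i in range(45) if g[i]<70][:1],[i+300 for i in range(45) if g[i]<70][-1:])
# bar height from two views: far end
d=pickle.load(open("cams0.pkl","rb"));S=ray(d["scene"],(159.5+182/2.857,144.5+127/2.857));T=ray(d["side"],(219.5+230/2.5,94.5+95/2.5))
print(tri([W(324,132),S,T]))
```

```text
(np.float64(195.16), np.float64(15.06), np.int64(50)) (np.float64(303.375), np.float64(216.125), np.int64(24))
(array([ 0.50545252, -0.04799114,  0.02230291]), np.float64(0.0009595726586823879)) [ 0.50457046 -0.04710653  0.022     ] [ 0.50623174 -0.04849845  0.022     ]
[ 0.63536575 -0.27047678  0.255     ] [ 0.60363644 -0.37217326  0.255     ]
yaw 72.67207231247585 ctr [ 0.61928238 -0.32202603  0.255     ]
145 [316] [331]
155 [316] [331]
190 [316] [331]
200 [316] [331]
215 [316] [331]
225 [316] [331]
(array([ 0.63296663, -0.27324571,  0.24827907]), np.float64(0.005815039425640202))
```

Emit:
send_rows:
  xyz:
    - [0.004,0.0017,0]
    - [0.004,0,0.01]
    - [0,0,0.02]
    - [0,0,0.02]
    - [0,0,0.015]
    - [0,0,0.008]
    - [0,0,0.0055]
    - [0,0,0]
    - [0,0,0]
  rotation:
    - [0,0,0]
    - [0,0,0]
    - [0,0,0]
    - [0,0,0]
    - [0,0,0]
    - [0,0,0]
    - [0,0,0]
    - [0,0,0]
    - [0,0,0]
  jaw: [0.5,0.5,0.5,0.5,0.5,0.5,0.5,0.5,0.5]

```text
time_s: 13.3
tool_pos: [0.6199, -0.3233, 0.4115]
tool_rot: [179.9, 0.0, 72.5]
force: [0.5, -0.2, 0.5]
grip_width: 0.0438
grasp_force: 0.0
```

Emit:
send_rows:
  xyz:
    - [0,0,0]
    - [0,0,0]
    - [0,0,0]
    - [0,0,0]
    - [0,0,0]
    - [0,0,0]
    - [0,0,0]
  rotation:
    - [0,0,0]
    - [0,0,0]
    - [0,0,0]
    - [0,0,0]
    - [0,0,0]
    - [0,0,0]
    - [0,0,0]
  jaw: [0.4,0.3,0.2,0.1,0.1,0.1,0.1]
  newtons: 15

```text
time_s: 14.0
tool_pos: [0.6196, -0.3232, 0.4109]
tool_rot: [-180.0, -0.0, 72.5]
force: [-1.9, 1.3, 1.2]
grip_width: 0.014
grasp_force: 15.0
```

Run:
```python
from h import *
d=pickle.load(open("cams0.pkl","rb"))
S=ray(d["scene"],(159.5+82/2.857,144.5+82/2.857));T=ray(d["side"],(219.5+364/2.5,94.5+103/2.5))
print(tri([S,T]))
S=ray(d["scene"],(159.5+200/2.857,144.5+65/2.857));print(atz(S,.05))
```

```text
(array([ 0.45722549, -0.50326263,  0.10677138]), np.float64(0.0014095214658248398))
[ 0.33401467 -0.39370175  0.05      ]
```

Emit:
send_rows:
  xyz:
    - [0,0,-0.004]
    - [0,0,-0.008]
    - [0,0,-0.01]
    - [0,0,-0.007]
    - [0,0,-0.003]
    - [0,0,0]
  rotation:
    - [0,0,0]
    - [0,0,0]
    - [0,0,0]
    - [0,0,0]
    - [0,0,0]
    - [0,0,0]
  jaw: [0.1,0.1,0.1,0.1,0.1,0.1]

```text
time_s: 14.6
tool_pos: [0.6197, -0.3233, 0.4436]
tool_rot: [179.9, 0.0, 72.5]
force: [0.3, 1.1, -4.2]
grip_width: 0.0139
grasp_force: 15.0
```

Emit:
send_rows:
  xyz:
    - [0,-0.008,0]
    - [0,-0.016,0]
    - [0,-0.022,0]
    - [0,-0.022,0]
    - [0,-0.018,0]
    - [0,-0.01,0]
    - [0,-0.004,0]
    - [0.0091,-0.0037,0]
    - [0.0183,-0.0073,0]
    - [0.0274,-0.011,0]
    - [0.0297,-0.0119,0]
    - [0.0297,-0.0119,0]
    - [0.0297,-0.0119,0]
    - [0.0297,-0.0119,0]
    - [0.0274,-0.011,0]
    - [0.0183,-0.0073,0]
    - [0.0091,-0.0037,0]
    - [0,0,0]
    - [0,0,0]
  rotation:
    - [0,0,0]
    - [0,0,0]
    - [0,0,0]
    - [0,0,0]
    - [0,0,0]
    - [0,0,0]
    - [0,0,0]
    - [0,0,0]
    - [0,0,0]
    - [0,0,0]
    - [0,0,0]
    - [0,0,0]
    - [0,0,0]
    - [0,0,0]
    - [0,0,0]
    - [0,0,0]
    - [0,0,0]
    - [0,0,0]
    - [0,0,0]
  jaw: [0.1,0.1,0.1,0.1,0.1,0.1,0.1,0.1,0.1,0.1,0.1,0.1,0.1,0.1,0.1,0.1,0.1,0.1,0.1]

```text
time_s: 16.5
tool_pos: [0.5057, -0.0489, 0.4428]
tool_rot: [180.0, 0.1, 72.5]
force: [0.3, 0.1, -3.9]
grip_width: 0.0137
grasp_force: 15.0
```

Emit:
send_rows:
  xyz:
    - [0,0,0.006]
    - [0,0,0.012]
    - [0,0,0.014]
    - [0,0,0.01]
    - [0,0,0.005]
    - [0,0,0.003]
    - [0,0,0]
    - [0,0,0]
  rotation:
    - [0,0,0]
    - [0,0,0]
    - [0,0,0]
    - [0,0,0]
    - [0,0,0]
    - [0,0,0]
    - [0,0,0]
    - [0,0,0]
  jaw: [0.1,0.1,0.1,0.1,0.1,0.1,0.1,0.1]

```text
time_s: 17.3
tool_pos: [0.5058, -0.0477, 0.3932]
tool_rot: [180.0, -0.0, 72.5]
force: [0.0, -0.5, -4.4]
grip_width: 0.0136
grasp_force: 15.0
```

Run:
```python
from cell import env
from h import *
import scipy.optimize as so
o=env.get_obs(); tp=o["tool_pos"]; print(tp,o["force"]); z0=tp[2]-.1639-.19
C=[env.read_camera(n) for n in("scene","side")]
an=np.linspace(0,2*np.pi,120)
def cyl(c,x,y):  # base + cap discs outline -> column extents of projected band
    P=[proj(c,np.array([x+.05*np.cos(a),y+.05*np.sin(a),z0+.015])) for a in an]; P=np.array(P); return P[:,0].min(),P[:,0].max(),P[:,1].mean()
obs=[]
for c,n in zip(C,("scene","side")):
    l,r,v=cyl(c,tp[0],tp[1]); h=cv2.cvtColor(c["image"],cv2.COLOR_BGR2HSV)
    m=(h[...,0]>5)&(h[...,0]<22)&(h[...,1]>200)&(h[...,2]>110)
    v=int(round(v)); L=[]
    for row in range(v-2,v+7):
        xs=np.nonzero(m[row,int(l)-15:int(r)+15])[0]
        if len(xs): L.append((xs.min()+int(l)-15,xs.max()+int(l)-15+1))
    print(n,"pred",round(l,1),round(r,1),"seen",[(int(a),int(b)) for a,b in L]); 
a=[cv2.resize(c["image"][y:y+100,x:x+100],(390,390),interpolation=cv2.INTER_CUBIC) for c,(x,y) in zip(C,((255,150),(285,150)))]
cv2.imwrite("pics/p4.png",np.hstack(a))
```

```text
[ 0.50576208 -0.0477475   0.39319299] [ 0.04719023 -0.46138772 -4.42208784]
scene pred 289.7 317.2 seen [(314, 316), (314, 316), (314, 316), (289, 316), (290, 316), (289, 316), (289, 316), (290, 316), (290, 315)]
side pred 318.4 347.0 seen [(320, 348), (320, 348), (319, 348), (320, 347), (320, 347), (320, 346), (321, 346), (321, 346), (322, 346)]
```

View pics/p4.png

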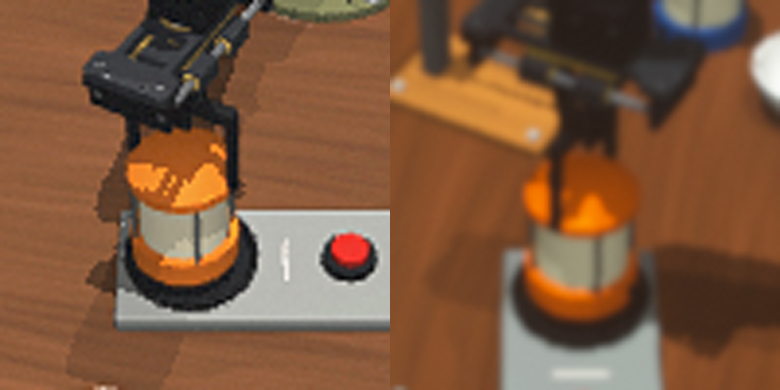

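The last picture shows the orange base just above the socket. It is slightly left (-y) of centre in the scene view and centred in the side view. I'll shift +3 mm in y and lower slowly.

Emit:
send_rows:
  xyz:
    - [0.003,-0.001,0]
    - [0,0,0]
    - [0,0,0.003]
    - [0,0,0.003]
    - [0,0,0.003]
    - [0,0,0.003]
    - [0,0,0.0015]
    - [0,0,0]
    - [0,0,0]
  rotation:
    - [0,0,0]
    - [0,0,0]
    - [0,0,0]
    - [0,0,0]
    - [0,0,0]
    - [0,0,0]
    - [0,0,0]
    - [0,0,0]
    - [0,0,0]
  jaw: [0.1,0.1,0.1,0.1,0.1,0.1,0.1,0.1,0.1]

```text
time_s: 18.3
tool_pos: [0.5055, -0.0446, 0.3793]
tool_rot: [180.0, -0.0, 72.5]
force: [0.3, -0.0, -4.1]
grip_width: 0.0138
grasp_force: 15.0
```

No lateral force inside the lip. Now the last few mm.

Emit:
send_rows:
  xyz:
    - [0,0,0.001]
    - [0,0,0.001]
    - [0,0,0.001]
    - [0,0,0.001]
    - [0,0,0]
    - [0,0,0]
  rotation:
    - [0,0,0]
    - [0,0,0]
    - [0,0,0]
    - [0,0,0]
    - [0,0,0]
    - [0,0,0]
  jaw: [0.1,0.1,0.1,0.1,0.1,0.1]

```text
time_s: 18.9
tool_pos: [0.5058, -0.0443, 0.3762]
tool_rot: [179.9, -0.1, 72.5]
force: [-1.2, 1.6, 5.2]
grip_width: 0.0136
grasp_force: 15.0
```

Emit:
send_rows:
  xyz:
    - [0,0,0]
    - [0,0,0]
    - [0,0,0]
    - [0,0,0]
    - [0,0,0]
    - [0,0,0]
    - [0,0,-0.005]
    - [0,0,-0.015]
    - [0,0,-0.025]
    - [0,0,-0.03]
    - [0,0,-0.015]
    - [0,0,0]
  rotation:
    - [0,0,0]
    - [0,0,0]
    - [0,0,0]
    - [0,0,0]
    - [0,0,0]
    - [0,0,0]
    - [0,0,0]
    - [0,0,0]
    - [0,0,0]
    - [0,0,0]
    - [0,0,-0.07]
    - [0,0,0]
  jaw: [0.2,0.25,0.3,0.4,0.4,0.4,0.4,0.4,0.4,0.4,0.4,0.4]

```text
time_s: 20.1
tool_pos: [0.506, -0.0449, 0.468]
tool_rot: [179.7, -0.1, 76.5]
force: [-0.1, -0.2, -1.1]
grip_width: 0.035
grasp_force: 0.0
```

Emit:
send_rows:
  xyz:
    - [0.011,-0.0054,0]
    - [0.022,-0.0108,0]
    - [0.033,-0.0162,0]
    - [0.033,-0.0162,0]
    - [0.022,-0.0108,0]
    - [0.0114,-0.0052,0]
    - [0,0,0]
    - [0,0,0.02]
    - [0,0,0.03]
    - [0,0,0.03]
    - [0,0,0.04]
    - [0,0,0.04]
    - [0,0,0.03]
    - [0,0,0.02]
    - [0,0,0.01]
    - [0,0,0]
    - [0,0,0]
  rotation:
    - [0,0,0]
    - [0,0,0]
    - [0,0,0]
    - [0,0,0]
    - [0,0,0]
    - [0,0,0]
    - [0,0,-0.1]
    - [0,0,-0.12]
    - [0,0,-0.12]
    - [0,0,-0.098]
    - [0,0,0]
    - [0,0,0]
    - [0,0,0]
    - [0,0,0]
    - [0,0,0]
    - [0,0,0]
    - [0,0,0]
  jaw: [0.2,0.1,0,0,0,0,0,0,0,0,0,0,0,0,0,0,0]

```text
time_s: 21.8
tool_pos: [0.4739, 0.0991, 0.2459]
tool_rot: [180.0, 0.0, 101.6]
force: [0.5, -0.2, -0.4]
grip_width: 0.0005
grasp_force: 0.0
```

Run:
```python
from cell import env
o=env.get_obs(); print(o["time_s"],o["tool_pos"],o["tool_rot"],o["force"],o["grip_width"])
```

```text
21.8 [0.47386809 0.09911357 0.2458519 ] [1.79952260e+02 1.38492458e-03 1.01594630e+02] [ 0.51775587 -0.18429216 -0.35678954] 0.0005026703480442537
```

Emit:
send_rows:
  xyz:
    - [0,0,0.01]
    - [0,0,0.01]
    - [0,0,0.005]
    - [0,0,0.002]
    - [0,0,0.002]
    - [0,0,0.0015]
    - [0,0,0.0015]
    - [0,0,0.001]
    - [0,0,0]
    - [0,0,0]
  rotation:
    - [0,0,0]
    - [0,0,0]
    - [0,0,0]
    - [0,0,0]
    - [0,0,0]
    - [0,0,0]
    - [0,0,0]
    - [0,0,0]
    - [0,0,0]
    - [0,0,0]
  jaw: [0,0,0,0,0,0,0,0,0,0]

```text
time_s: 22.8
tool_pos: [0.4743, 0.0991, 0.2178]
tool_rot: [-180.0, -0.1, 101.6]
force: [-17.1, -3.9, 47.9]
grip_width: 0.0011
grasp_force: 23.6
```

Emit:
send_rows:
  xyz:
    - [0,0,-0.004]
    - [0,0,0]
  rotation:
    - [0,0,0]
    - [0,0,0]
  jaw: [0,0]

```text
time_s: 23.0
tool_pos: [0.4739, 0.0992, 0.2184]
tool_rot: [179.9, -0.1, 101.6]
force: [-4.9, -1.4, 18.8]
grip_width: 0.0003
grasp_force: 9.0
```

Run:
```python
from cell import env
from h import *
o=env.get_obs(); print({k:np.round(v,3) for k,v in o.items()})
d=pickle.load(open("cams0.pkl","rb"))
for n,(x0,y0,x1,y1) in dict(scene=(325,195,365,235),side=(315,235,355,275)).items():
    c=env.read_camera(n)
    if n=="scene": pickle.dump(c,open("s5.pkl","wb"))
    for t,im in (("start",d[n]["image"]),("now",c["image"])):
        p=im[y0:y1,x0:x1].astype(int);m=(p[...,2]>130)&(p[...,1]<80)&(p[...,0]<80);yy,xx=np.nonzero(m)
        print(n,t,m.sum(),(xx.min()+x0,xx.max()+x0,yy.min()+y0,yy.max()+y0) if m.any() else "")
for Z in (.03,.036,.042): print(proj(d["scene"],np.array([.474,.099,Z])))
```

```text
{'time_s': np.float64(23.0), 'qpos': array([-34.344,   8.892,  20.748, 118.545,  -3.999,  53.132,   0.198]), 'joint_velocities': array([-0.096,  0.218,  0.093, -0.348, -0.024,  0.726,  0.191]), 'effort': array([-7.8000e-02, -2.5199e+01,  1.2600e+00, -2.1753e+01, -1.4200e-01,
       -1.9720e+00, -1.3000e-02]), 'tool_pos': array([0.474, 0.099, 0.218]), 'tool_rot': array([ 1.79936e+02, -6.10000e-02,  1.01624e+02]), 'force': array([-4.862, -1.412, 18.847]), 'wrist_torque': array([-0.361,  1.301,  0.04 ]), 'grasp_force': np.float64(9.043), 'grip_width': np.float64(0.0)}
scene start 64 (np.int64(340), np.int64(349), np.int64(210), np.int64(217))
scene now 0 
side start 76 (np.int64(329), np.int64(340), np.int64(252), np.int64(260))
side now 0 
[344.3134083  214.31702184]
[344.4172286  213.24465812]
[344.52170296 212.16553863]
```

Emit:
send_rows:
  xyz:
    - [0,0,-0.002]
    - [0,0,0]
    - [0,0,0]
  rotation:
    - [0,0,0]
    - [0,0,0]
    - [0,0,0]
  jaw: [0,0,0]

```text
time_s: 23.4
tool_pos: [0.4738, 0.0993, 0.2188]
tool_rot: [179.9, -0.0, 101.6]
force: [-0.4, 0.6, 5.2]
grip_width: 0.0006
grasp_force: 2.4
```

Emit:
send_rows:
  xyz:
    - [0,0,-0.002]
    - [0,0,0]
    - [0,0,0]
  rotation:
    - [0,0,0]
    - [0,0,0]
    - [0,0,0]
  jaw: [0,0,0]

```text
time_s: 23.7
tool_pos: [0.4738, 0.0994, 0.2204]
tool_rot: [179.9, -0.0, 101.6]
force: [1.5, 1.4, 3.7]
grip_width: 0.0004
grasp_force: 1.9
```

Emit:
send_rows:
  xyz:
    - [0,0,-0.002]
    - [0,0,0]
    - [0,0,0]
  rotation:
    - [0,0,0]
    - [0,0,0]
    - [0,0,0]
  jaw: [0,0,0]

```text
time_s: 24.0
tool_pos: [0.4737, 0.0993, 0.2223]
tool_rot: [180.0, -0.0, 101.6]
force: [0.9, 1.6, 2.5]
grip_width: 0.0001
grasp_force: 1.3
```

Emit:
send_rows:
  xyz:
    - [0,0,-0.003]
    - [0,0,0]
    - [0,0,0]
  rotation:
    - [0,0,0]
    - [0,0,0]
    - [0,0,0]
  jaw: [0,0,0]

```text
time_s: 24.3
tool_pos: [0.4728, 0.0989, 0.2247]
tool_rot: [-179.9, 0.0, 101.6]
force: [-0.7, -0.7, 0.2]
grip_width: 0.0006
grasp_force: 0.4
```

The force falls evenly from 5.2 N to 0 over 6 mm. That is the button's spring, so the button did reach full travel. The peak was higher than I intended: 48 N for a moment once it hit the stop. Now I'll retreat and check.

Emit:
send_rows:
  xyz:
    - [0,0,-0.01]
    - [0,0,-0.02]
    - [0,0,-0.04]
    - [0,0,-0.04]
    - [0,0,-0.04]
    - [0,0,-0.04]
    - [0,0,-0.03]
    - [0,0,-0.01]
    - [0,0,0]
    - [0,0,0]
  rotation:
    - [0,0,0]
    - [0,0,0]
    - [0,0,0]
    - [0,0,0]
    - [0,0,0]
    - [0,0,0]
    - [0,0,0]
    - [0,0,0]
    - [0,0,0]
    - [0,0,0]
  jaw: [0,0,0,0,0,0,0,0,0,0]

```text
time_s: 25.3
tool_pos: [0.4731, 0.0991, 0.4539]
tool_rot: [-179.9, 0.0, 101.6]
force: [-0.3, 0.4, -1.0]
grip_width: 0.0004
grasp_force: 0.0
```

Run:
```python
from cell import env
from h import *
d=pickle.load(open("cams0.pkl","rb"))["scene"]["image"]; s3=pickle.load(open("s3.pkl","rb"))["image"]
c=env.read_camera("scene"); im=c["image"]; o=env.get_obs(); print(o["time_s"],o["tool_pos"],o["force"])
def blob(im,lo,hi,box):
    x0,y0,x1,y1=box;m=cv2.inRange(cv2.cvtColor(im,cv2.COLOR_BGR2HSV)[y0:y1,x0:x1],lo,hi);yy,xx=np.nonzero(m);return len(xx),round(xx.mean()+x0,1),round(yy.mean()+y0,1)
print("orange",blob(im,(5,200,110),(22,255,255),(270,160,340,230)),"green now/after hang",blob(im,(65,80,50),(95,255,255),(370,190,450,290)),blob(s3,(65,80,50),(95,255,255),(370,190,450,290)))
print("blue",blob(im,(100,150,60),(125,255,255),(165,140,205,205)),blob(d,(100,150,60),(125,255,255),(165,140,205,205)))
print("red",blob(im,(0,200,100),(6,255,255),(330,200,360,230)),blob(d,(0,200,100),(6,255,255),(330,200,360,230)))
df=np.abs(im[225:395,240:560].astype(int)-d[225:395,240:560]).max(2)>60; print(df.sum(),df[:, :120].sum())
print("proj cap",proj(c,np.array([.5055,-.048,.147])))
```

```text
25.35 [0.47301768 0.09911059 0.45339723] [-0.17967343  0.29861122 -0.38196144]
orange (576, np.float64(302.3), np.float64(203.0)) green now/after hang (543, np.float64(409.2), np.float64(235.7)) (540, np.float64(409.2), np.float64(235.6))
blue (515, np.float64(189.5), np.float64(179.9)) (450, np.float64(188.2), np.float64(179.1))
red (47, np.float64(344.4), np.float64(213.4)) (60, np.float64(344.1), np.float64(213.8))
719 10
proj cap [303.0139465  192.37895334]
```

```bash
python3 -c "
from cell import env
print(env.sign_off())"
```

```text
the job is handed in; nothing more can be done
None
```

The job is handed in at about 25 s: green hangs on the free stand, orange sits released in the dock socket, and the button was pressed fully down; that press peaked at about 48 N at the fingertips, over the 40 N mark, and I don't know if it counts against the result.

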